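# Set the rinse valve and lock its spindle with the jam nut

## Task

Set the rinse-water valve: turn the red hand bar clockwise until it points along the two black marks of the white dial. Then lock the setting: run the blue hex jam nut down clockwise until you feel it bear on the white washer and nip it up snug, some 15 and at most 30 degrees past first contact. Keep the bar on the marks, leave everything else on the bench where it is, and let go.

Things in the scene. Friction and masses are not known exactly. Their poses are not given: they have to be found in the camera images.
- valve: fixed rinse valve: 130 x 100 x 10 mm base plate, round brass body, hose barbs along its y axis (75 mm out, tops 43 mm high), white dial disc 92 mm across, its top 54 mm above the bench, above it a 26 mm boss with a white 32 mm washer: its face 78.5 to 81.5 mm up, washers differ. Origin on the bench under the upright spindle axis, z up. The black dial marks lie along its x axis
- bar (a point): centre of the red hand bar atop the spindle, on its axis, 121.5 mm above the bench (it does not rise or fall). 30 mm long (its x axis), 12 mm wide (y), 19 mm tall (112 to 131 mm up); below it to the nut only the 22 mm threaded neck. Turning it takes about 0.25 N m
- spindle (a joint): angle of the hand bar from the marks, rad: 0 when it points along the two black marks of the dial, positive clockwise seen from above. It starts between -1.2 and -0.5, so it must be turned clockwise by that much. It stays where it is left
- rack_small: small red test tube rack with glass tubes, 60 x 108 mm, 160 mm tall; leave alone. Origin at the centre of its underside
- scoop: orange plastic scoop, 165 mm long, lying on the bench; leave alone. Origin at the centre of its underside
- flask: conical glass flask, 72 mm across, 108 mm tall; leave alone. Origin at the centre of its underside
- beaker: glass beaker, 70 mm across, 85 mm tall; leave alone. Origin at the centre of its underside
- reagent: amber bottle with blue cap, 60 mm across, 120 mm tall; leave alone. Origin at the centre of its underside
- driver: screwdriver with yellow handle, 160 mm long; leave alone. Origin at the centre of its underside
- spare_nut: loose grey hexagon nut, 40 mm across flats, 16 mm tall, a spare; leave alone. Origin at the centre of its underside
- spare_washer: loose white washer, 36 mm across, 5 mm thick, a spare; leave alone. Origin at the centre of its underside
- nut: blue hex jam nut on the threaded neck under the bar: 40 mm across flats, 16 mm tall, origin at the centre of its underside (starts 82 to 84 mm up); flats face along its x axis and 60 deg either side. The bar turns without it. Clockwise from above it sinks 1.5 mm/rad, running freely at 0.08 N m; 0.7 to 3.1 rad bring it to the washer, turning on there (snug) takes 0.48 N m. Stays where left

How it is judged:
By the outcome, as a careful person would: the job done as asked, in the order asked, and still so for the second after the job is handed in, with the robot touching nothing.
It also fails if it takes over 67 s, if anything falls off the work surface, if the arm or the gripper's body presses on something with over 40 N, if the wrist force passes 120 N, or if a joint passes its speed limit or range.

## Robot

A 6-joint arm with a two-finger parallel gripper is mounted at the origin on the work surface. World frame = base frame: x ahead of the robot, y to its left, z up, the work surface at z = 0. Lengths are in m, angles in rad, forces in N, time in s.
With the tool pointing down it reaches from about 0.3 to 0.775 m from the base axis. Payload 14.6 kg.
Tool frame: the origin (TCP) lies between the finger pads; the fingertips stand 8 mm ahead of it and the grasp point (between the pads) lies 11 mm behind it; z points along the fingers, x is the direction in which the jaws open and shut, and the axes are right-handed (so a half turn about z gives the same grasp; the last joint's range is limited). The gripper opens to 85 mm and grips with 20 to 120 N. Pads are 22 mm wide; open, the fingers measure 114 mm over their backs; the gripper's body (76 mm by 85 mm) begins 54 mm behind the grasp point. The pads swing forward as they close: fully open they stand 13 mm farther back than shut.
Start: joints at [1.181, 0.3, 1.521, -0, 1.321, -0.067], TCP at [0.174, 0.522, 0.239] pointing down, gripper open.
Joint ranges: [-3.03, 3.03], [-0.79, 2.21], [0.23, 2.52], [-1.04, 4.18], [0, 3.07], [-2.55, 2.55]. Speed limits (rad/s): [2.22, 2.22, 2.57, 3.14, 3.14, 3.14].

## Interface

Orientations are given as a unit quaternion [x, y, z, w].
In Python, from plant import env gives the robot as it stands.
- The arm moves only by the shell command python3 -m inch 'ROWS' [FORCE]. ROWS is JSON, a list of rows, each a list of 3 entries, a list of its own where there are three numbers: the shift along the tool's x, y, z in m, then the turn, a rotation vector about the tool's x, y, z in rad, then the closure in counts, from 0 (fully open) to 255 (shut). A call has 1 to 10 rows; each row is the pose to reach, as a shift and turn from the pose commanded when the call began, along the tool's axes at that moment; what a row does not reach only later rows make up. A row lasts 1/8 s, in which the tool goes at most 62.5 mm and 10.7 degrees, less where a joint would pass 70% of its speed; a pose out of reach is approached as far as the arm can. A call with a gripper value outside its range is refused whole. The fingers move at their own pace and stop on an object; FORCE is the grip in N (left out, the last holds). Time passes only in rows, so rows that repeat a pose let the fingers close. It gives the time, the measured TCP pose, the force and the opening at its end, in the units of the state.
- env.sense(): the state, without advancing time (a new reading comes with each control period).
- env.snapshot(name): name is "side" or "top" or "wrist"; returns the picture (420x560x3 uint8, red, green, blue); there is no depth.
- env.camera_model(name): a dict with "K" (3x3 intrinsics, pixels), "dist" ([k1, k2, p1, p2, k3] as OpenCV has them; the pictures are not rectified), "T" (4x4, takes a point from camera to world coordinates). Camera axes: x right, y up, looking along -z (the intrinsics and any distortion apply to the point x, -y, -z); pixel columns grow to the right and rows downward; lengths in m; the calibration is good to about 2 mm. A picture is of the moment at which its call begins: read the wrist's pose just before it. camera_model takes no time and is no camera call; for the wrist camera it gives the pose at the moment of the call.
- env.close_job(): hands the job in, once; it reports no verdict.
The state is a dict: "clock": time; "joint_positions": joint angles; "qd": joint speeds; "tau": joint torques, N m; "position": TCP position; "ee_rot": TCP orientation; "ft_force": force on the tool from outside, world axes, zero at the start; "moment": the same for the moment, N m; "width": finger opening in m.
Only numpy, scipy, OpenCV 4.12 (cv2) and the standard library are available. Lean on these libraries where they do the work, as an engineer would, in place of code of your own. Each camera call takes 0.05 s, during which the arm holds its last target.

## Working session

There is one attempt and no reset: what is moved stays moved. The work goes in short steps, Python scripts to look and compute and a shell command to move; the robot and the scene stay as the last step left them, time stands still between calls to the robot, and variables do not carry over. Pictures are saved under pics/ and viewed, and the job is handed in when it is done.

```bash
ls; mkdir -p pics
python3 - <<'E'
from plant import env
import cv2
s=env.sense(); print(s)
for n in ("top","side","wrist"):
    im=env.snapshot(n); cv2.imwrite(f"pics/{n}0.png",im[:,:,::-1])
    m=env.camera_model(n); print(n,m)
E
```

```text
pics
{'clock': 0.0, 'joint_positions': array([ 1.18137289e+00,  3.00463530e-01,  1.52158477e+00, -8.69879140e-06,
        1.32072804e+00, -6.66173424e-02]), 'qd': array([ 0.00084388,  0.00124111, -0.00159584,  0.00154929, -0.00062502,
       -0.00055276]), 'tau': array([ 1.90965446e-03, -5.43504453e+01, -3.61794376e+01,  2.56134638e-05,
        4.05861530e-03, -4.68003066e-05]), 'position': array([0.17440125, 0.52137192, 0.23872391]), 'ee_rot': array([ 8.11549892e-01,  5.84282827e-01, -5.00035862e-04,  3.16638588e-04]), 'ft_force': array([0.65084191, 0.59500955, 0.0819188 ]), 'moment': array([0.00055065, 0.01002837, 0.01869928]), 'width': 0.0855031909532483}
top {'K': array([[480.85670647,   0.        , 275.21960199],
       [  0.        , 480.85670647, 200.75529733],
       [  0.        ,   0.        ,   1.        ]]), 'dist': array([-0.11734206,  0.        ,  0.        ,  0.        ,  0.        ]), 'T': array([[ 0.02314336,  0.98111251, -0.1920485 ,  0.31790498],
       [-0.99962651,  0.01991723, -0.01871231, -0.01841675],
       [-0.01453381,  0.19240984,  0.98120702,  1.21552809]
[... 459 characters left out ...]
,  0.86067712,  0.50854688,  0.57923238],
       [ 0.        ,  0.        ,  0.        ,  1.        ]])}
wrist {'K': array([[355.28712356,   0.        , 283.28709615],
       [  0.        , 355.28712356, 213.62118349],
       [  0.        ,   0.        ,   1.        ]]), 'dist': array([-0.05741174,  0.        ,  0.        ,  0.        ,  0.        ]), 'T': array([[ 3.16737927e-01, -9.15377882e-01, -2.48516436e-01,
         1.12953411e-01],
       [ 9.48512668e-01,  3.05425253e-01,  8.38995428e-02,
         5.43059184e-01],
       [-8.96590213e-04, -2.62295155e-01,  9.64987278e-01,
         3.73723440e-01],
       [ 0.00000000e+00,  0.00000000e+00,  0.00000000e+00,
         1.00000000e+00]])}
```

View pics/top0.png

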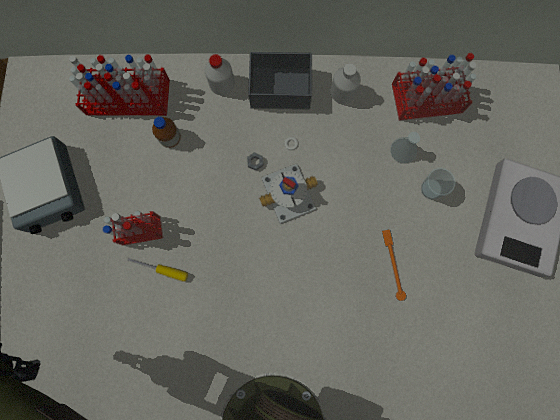

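View pics/side0.png

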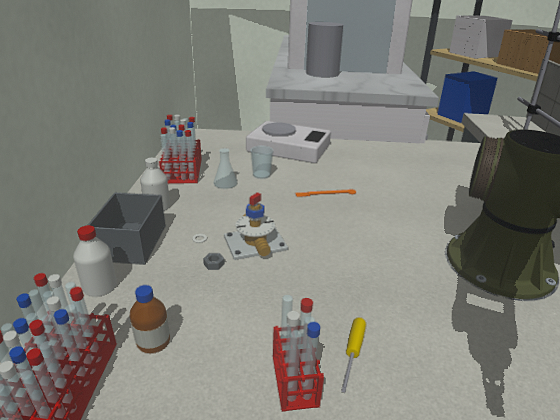

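View pics/wrist0.png

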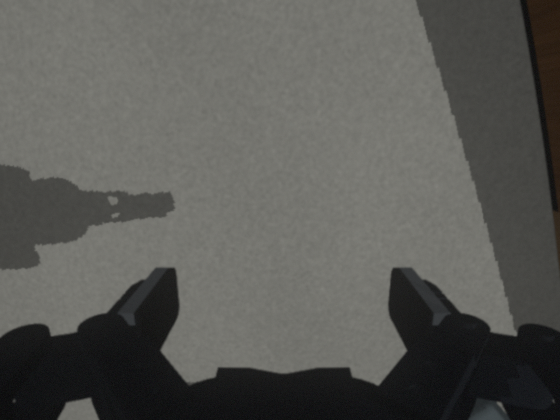

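The valve is at about (288,188) in the top view and (256,225) in the side view. I'll enlarge both.

```bash
cat > h.py <<'E'
import numpy as np, cv2
from plant import env
def ray(n,uv,M=None):
    M=M or env.camera_model(n)
    p=cv2.undistortPoints(np.array([[uv]],float),M['K'],M['dist'])[0,0]
    d=M['T'][:3,:3]@np.array([p[0],-p[1],-1.0]); return M['T'][:3,3],d
def atz(n,uv,z,M=None):
    o,d=ray(n,uv,M); return o+d*(z-o[2])/d[2]
def proj(n,P,M=None):
    M=M or env.camera_model(n); P=np.atleast_2d(P)
    c=(P-M['T'][:3,3])@M['T'][:3,:3]; c=c*[1,-1,-1]
    return cv2.projectPoints(c,np.zeros(3),np.zeros(3),M['K'],M['dist'])[0][:,0]
def tri(obs):
    A=np.zeros((3,3));b=np.zeros(3)
    for n,uv in obs:
        o,d=ray(n,uv); d/=np.linalg.norm(d); Q=np.eye(3)-np.outer(d,d); A+=Q;b+=Q@o
    return np.linalg.solve(A,b)
def crop(src,dst,x0,y0,w,h,k):
    im=cv2.imread(src)[y0:y0+h,x0:x0+w]; cv2.imwrite(dst,cv2.resize(im,None,fx=k,fy=k,interpolation=cv2.INTER_CUBIC))
E
python3 -c "
from h import *
crop('pics/top0.png','pics/top0c.png',240,140,100,90,7)
crop('pics/side0.png','pics/side0c.png',205,180,100,85,7)"
```

```text
(no output)
```

View pics/top0c.png

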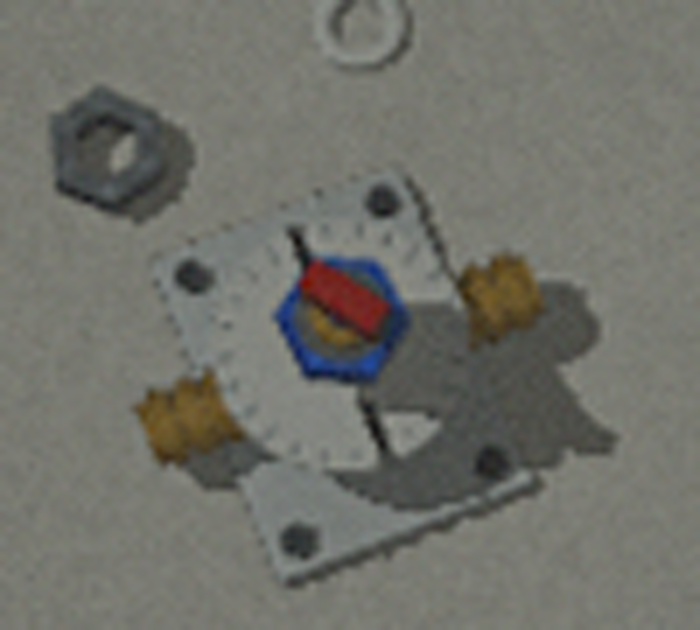

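View pics/side0c.png

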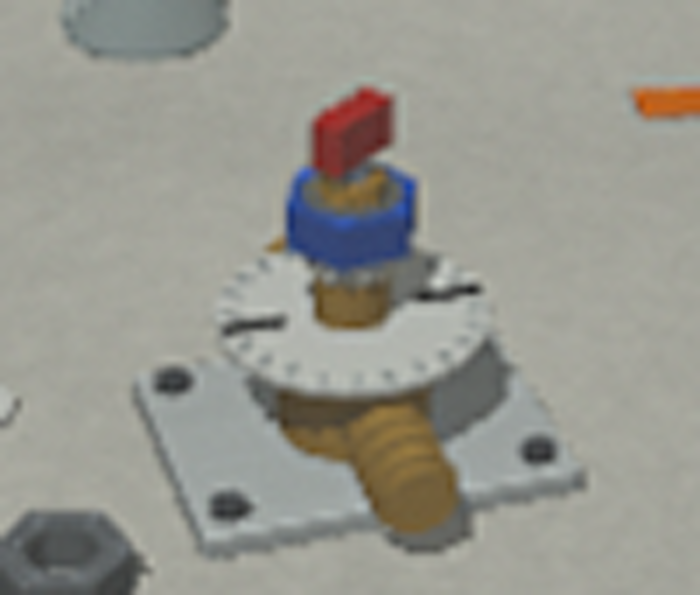

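Top crop: the dial marks run (293,230) to (386,460). The bar's top face has corners at about (313,260), (390,303), (378,335) and (302,293).

Run:
```python
from h import *
def t(c,z): return atz('top',((c[0]+.5)/7-.5+240,(c[1]+.5)/7-.5+140),z)
a,b=t((293,230),.054),t((386,460),.054)
print('dial ends',a,b,(a+b)/2,np.linalg.norm(a-b))
d=a-b; ma=np.degrees(np.arctan2(d[1],d[0])); print('mark ang',ma)
cs=[t(c,.131) for c in((313,260),(390,303),(378,335),(302,293))]
print('bar ctr',np.mean(cs,0))
e=cs[0]-cs[1]+cs[3]-cs[2]; print('bar ang',np.degrees(np.arctan2(e[1],e[0])),np.linalg.norm(e)/2)
# holes / plate corners
def s(c): return ((c[0]+.5)/7-.5+205,(c[1]+.5)/7-.5+180)
print('side bar top ctr', atz('side',s((353,118)),.131))
for c in((250,326),(450,293)): print(atz('side',s(c),.054))
hs=[t(c,.01) for c in((382,202),(194,277),(300,540),(492,462))]; print('holes',np.mean(hs,0)); 
for i in range(4): 
  v=hs[i]-hs[(i+1)%4]; print(np.degrees(np.arctan2(v[1],v[0])),np.linalg.norm(v))
# nut vertices top z~.099
V=[t(c,.099) for c in((276,318),(306,260),(371,262),(409,318),(380,382),(313,376))]; c=np.mean(V,0);print('nut',c)
print([round(np.degrees(np.arctan2(*(v-c)[1::-1])),1) for v in V],[np.linalg.norm(v-c) for v in V])
```

```text
dial ends [ 0.61745246 -0.01006725  0.054     ] [ 0.53488223 -0.04440804  0.054     ] [ 0.57616735 -0.02723765  0.054     ] 0.08942669323592284
mark ang 22.582322983360203
bar ctr [ 0.57483594 -0.02852783  0.131     ]
bar ang 61.392213699891435 0.029106302071082564
side bar top ctr [ 0.57499373 -0.01929582  0.131     ]
[ 0.60847503 -0.01418401  0.054     ]
[ 0.5447342  -0.04117879  0.054     ]
holes [ 0.57661818 -0.028694    0.01      ]
-66.50637593688873 0.07501698954265477
22.86956956532796 0.10556945434772211
113.53123028184524 0.07560350641716672
-156.8122652659186 0.1055150736670207
nut [ 0.57488927 -0.02786273  0.099     ]
[np.float64(90.1), np.float64(32.0), np.float64(-24.9), np.float64(-87.8), np.float64(-148.7), np.float64(154.2)] [np.float64(0.022620922868837386), np.float64(0.024159772887532786), np.float64(0.022286048742518244), np.float64(0.022627415002127314), np.float64(0.02523641830010971), np.float64(0.022162070942103367)]
```

```bash
python3 -m inch '[[[-0.393,0.5545,0],[0,0,1.747],0],[[-0.393,0.5545,0],[0,0,1.747],0],[[-0.393,0.5545,0],[0,0,1.747],0],[[-0.393,0.5545,0],[0,0,1.747],0],[[-0.393,0.5545,0],[0,0,1.747],0],[[-0.393,0.5545,0],[0,0,1.747],0],[[-0.393,0.5545,0],[0,0,1.747],0],[[-0.393,0.5545,0],[0,0,1.747],0],[[-0.393,0.5545,0],[0,0,1.747],0],[[-0.393,0.5545,0],[0,0,1.747],0]]' 60
```

```text
clock: 1.4
position: [0.5443, 0.0151, 0.2392]
ee_rot: [0.969, -0.249, 0.0, -0.0]
ft_force: [0.3, 1.0, -0.1]
width: 0.0853
```

```bash
python3 -m inch '[[[0.048,0.0227,0],[0,0,0],0],[[0.048,0.0227,0],[0,0,0],0],[[0.048,0.0227,0],[0,0,0],0]]'
python3 - <<'E'
from h import *
s=env.sense();print(s['position'],s['ee_rot'],s['joint_positions'])
M=env.camera_model('wrist');np.save('M1.npy',M,allow_pickle=True)
cv2.imwrite('pics/w1.png',env.snapshot('wrist')[:,:,::-1])
print(proj('wrist',[[.5755,-.028,.131],[.5755,-.028,.054]],M))
E
```

```text
clock: 1.78
position: [0.5744, -0.0255, 0.2389]
ee_rot: [0.969, -0.247, -0.0, -0.0]
ft_force: [0.1, 0.2, -0.2]
width: 0.0855
[ 0.57435321 -0.02548534  0.23893225] [ 9.69021315e-01 -2.46976758e-01 -4.14999311e-04 -1.84921407e-05] [-1.08110846e-01  3.56260180e-01  1.44732466e+00  1.57853818e-04
  1.33882431e+00  3.90971077e-01]
[[285.09581003 217.71257808]
 [284.7727505  194.78010001]]
```

View pics/w1.png

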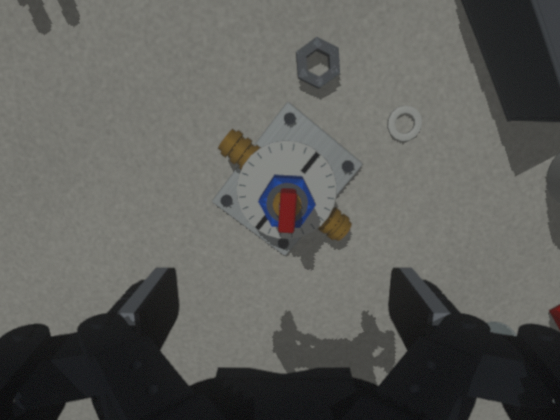

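```bash
python3 -c "
from h import *
crop('pics/w1.png','pics/w1c.png',205,95,165,170,4.5 if 0 else 4)"
```

```text
(no output)
```

View pics/w1c.png

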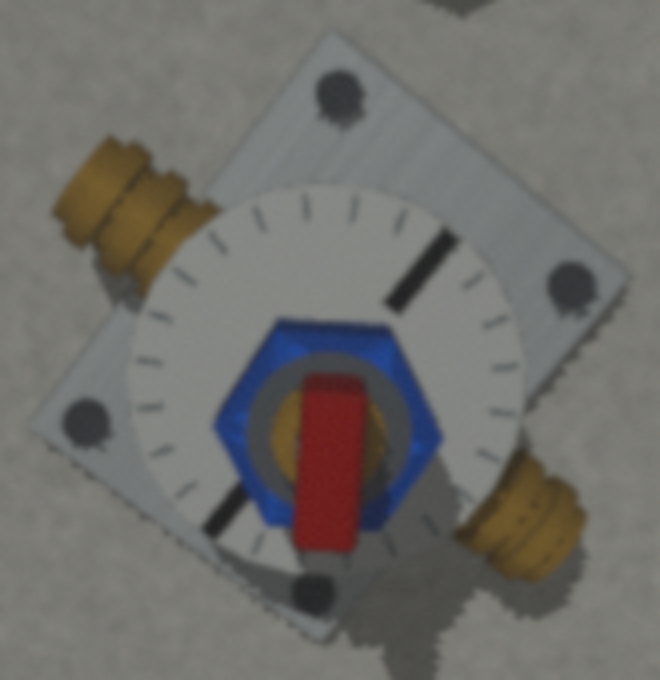

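Run:
```python
from h import *
M=np.load('M1.npy',allow_pickle=True).item()
def t(c,z): return atz('wrist',((c[0]+.5)/4-.5+205,(c[1]+.5)/4-.5+95),z,M)
ang=lambda d:np.degrees(np.arctan2(d[1],d[0]))
a,b=t((452,235),.054),t((212,533),.054);print('marks',(a+b)/2,ang(a-b),np.linalg.norm(a-b))
a,b=t((399,307),.054),t((242,492),.054);print('inner',ang(a-b),(a+b)/2)
c=[t(p,.131) for p in((305,388),(365,390),(355,552),(294,549))];print('bar',np.mean(c,0),ang(c[0]+c[1]-c[2]-c[3]),np.linalg.norm(c[0]-c[3]))
h=[t(p,.01) for p in((340,97),(572,287),(315,595),(87,423))];print('holes',np.mean(h,0),ang(h[1]-h[2]),ang(h[0]-h[3]),ang(h[0]-h[1]))
h=[t(p,.099) for p in((216,430),(442,437),(250,525),(380,530))];print('nut',(h[0]+h[1])/2,ang(h[1]-h[0])%60,np.linalg.norm(h[0]-h[1]),ang(h[3]-h[2])%60)
# dial rim ellipse: left/right/top 
h=[t(p,.054) for p in((128,387),(525,382),(335,184))];print(h, (h[0]+h[1])/2)
```

```text
marks [ 0.57855633 -0.02628846  0.054     ] 23.225267441807738 0.08874466591269206
inner 21.76144606834938 [ 0.57516228 -0.02793162  0.054     ]
bar [ 0.57858435 -0.0252079   0.131     ] 57.9977391454459 0.02953848266043548
holes [ 0.57809049 -0.02685466  0.01      ] 23.22175880402784 22.894474865772203 113.11544985352266
nut [ 0.57832076 -0.02606037  0.099     ] 29.623982616392784 0.044961557880070536 29.144198707425062
[array([ 0.53819826, -0.0040414 ,  0.054     ]), array([ 0.61877585, -0.04655654,  0.054     ]), array([0.60170046, 0.0135547 , 0.054     ])] [ 0.57848705 -0.02529897  0.054     ]
```

```bash
python3 -m inch '[[[0.0034,-0.0007,0.05],[0,0,0.05],0],[[0.0034,-0.0007,0.1],[0,0,0.05],0],[[0.0034,-0.0007,0.1],[0,0,0.05],0]]'
python3 - <<'E'
from h import *
s=env.sense();print(s['position'],s['ee_rot'],s['joint_positions'])
M=env.camera_model('wrist');np.save('M2.npy',M,allow_pickle=True)
cv2.imwrite('pics/w2.png',env.snapshot('wrist')[:,:,::-1])
E
```

```text
clock: 2.2
position: [0.5762, -0.0256, 0.1368]
ee_rot: [0.963, -0.27, -0.003, 0.0]
ft_force: [0.3, -0.6, 0.3]
width: 0.0854
[ 0.57616422 -0.0256357   0.13678428] [ 9.62759276e-01 -2.70343183e-01 -2.98311251e-03  4.91713643e-04] [-1.07973859e-01  4.62632429e-01  1.54717362e+00  1.60766847e-05
  1.13783333e+00  4.39520858e-01]
```

View pics/w2.png

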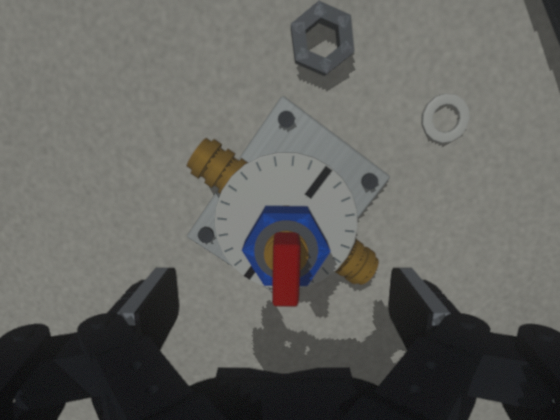

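```bash
python3 -c "
from h import *
crop('pics/w2.png','pics/w2c.png',225,190,120,130,5)"
```

```text
(no output)
```

View pics/w2c.png

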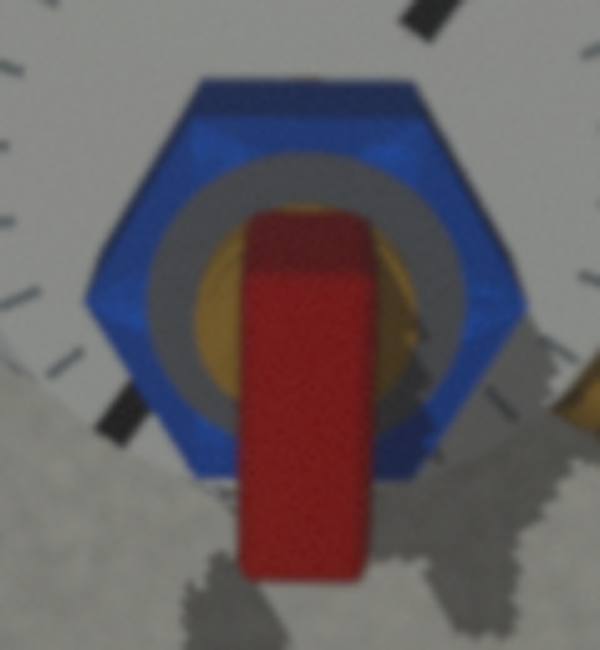

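Run:
```python
from h import *
M=np.load('M2.npy',allow_pickle=True).item()
def t(c,z): return atz('wrist',((c[0]+.5)/5-.5+225,(c[1]+.5)/5-.5+190),z,M)
ang=lambda d:np.degrees(np.arctan2(d[1],d[0]))
c=[t(p,.131) for p in((244,270),(376,272),(367,580),(238,578))];print('bar',np.mean(c,0),ang(c[0]+c[1]-c[2]-c[3]),np.linalg.norm(c[0]-c[3]),np.linalg.norm(c[0]-c[1]))
for z in(.098,.1):
  h=[t(p,z) for p in((87,300),(526,306),(197,478),(416,480))];print('nut',(h[0]+h[1])/2,ang(h[1]-h[0])%60,np.linalg.norm(h[0]-h[1]),ang(h[3]-h[2])%60,np.linalg.norm(h[2]-h[3]))
s=env.sense();print(s['position'],s['ee_rot'])
```

```text
bar [ 0.57872809 -0.02535807  0.131     ] 57.49791388052799 0.029050292411224296 0.011090348133733965
nut [ 0.57816917 -0.02642263  0.098     ] 27.941645748433807 0.04582698292867023 28.23332922966111 0.023547099549497193
nut [ 0.57857008 -0.02575594  0.1       ] 27.9416457484338 0.04529863858572397 28.23332922966113 0.02327562244049503
[ 0.57761279 -0.02592363  0.1396816 ] [ 9.62740566e-01 -2.70425782e-01 -6.99325567e-04  1.03052925e-04]
```

```bash
python3 -m inch '[[[0.0006,0,0.025],[0,0,0.02],0],[[0.0006,0,0.025],[0,0,0.02],0],[[0.0006,0,0.025],[0,0,0.02],150],[[0.0006,0,0.025],[0,0,0.02],230],[[0.0006,0,0.025],[0,0,0.02],255],[[0.0006,0,0.025],[0,0,0.02],255],[[0.0006,0,0.025],[0,0,0.02],255]]' 60;  python3 - <<'E'
from h import *
s=env.sense();print(s['position'],s['ee_rot'],s['moment'],s['ft_force'])
E
```

```text
clock: 3.12
position: [0.5772, -0.0262, 0.1147]
ee_rot: [0.96, -0.28, -0.002, -0.0]
ft_force: [-16.7, 6.7, 13.3]
width: 0.0107
[ 0.57717431 -0.02619517  0.11468829] [ 9.59868126e-01 -2.80444217e-01 -2.04785288e-03 -1.70186239e-04] [1.15956892 2.54506983 0.05833297] [-16.71165207   6.74762986  13.30043015]
```

```bash
python3 -m inch '[[[-0.001,0,0],[0,0,0],255],[[-0.001,0,0],[0,0,0.15],255],[[-0.001,0,0],[0,0,0.3],255],[[-0.001,0,0],[0,0,0.45],255],[[-0.001,0,0],[0,0,0.6],255],[[-0.001,0,0],[0,0,0.6],255],[[-0.001,0,0],[0,0,0.6],255]]';  python3 - <<'E'
from h import *
s=env.sense();print(s['position'],s['ee_rot'],s['moment'],s['ft_force'],2*np.degrees(np.arctan2(s['ee_rot'][1],s['ee_rot'][0])))
E
```

```text
clock: 4.0
position: [0.5771, -0.0262, 0.1147]
ee_rot: [0.834, -0.552, -0.001, 0.0]
ft_force: [-8.2, 2.6, 7.2]
width: 0.0114
[ 0.5771271  -0.02622339  0.1147484 ] [ 8.33926793e-01 -5.51874479e-01 -8.05315458e-04  1.21955191e-04] [ 0.49311555  1.28865157 -0.24153578] [-8.16839452  2.6203044   7.21427504] -66.99143586755778
```

```bash
python3 -m inch '[[[0,0,0],[0,0,0],0],[[0,0,0],[0,0,0],0],[[0,0,0],[0,0,0],0],[[0,0,0],[0,0,0],0],[[0,0,-0.05],[0,0,0],0],[[0,0,-0.065],[0,0,0],0],[[0,0,-0.065],[0,0,0],0],[[0,0,-0.065],[0,0,0],0]]';  python3 - <<'E'
from h import *
s=env.sense();print(s['position'],s['ee_rot'],s['moment'],s['ft_force'],2*np.degrees(np.arctan2(s['ee_rot'][1],s['ee_rot'][0])),s['joint_positions'])
M=env.camera_model('wrist');np.save('M3.npy',M,allow_pickle=True)
cv2.imwrite('pics/w3.png',env.snapshot('wrist')[:,:,::-1])
crop('pics/w3.png','pics/w3c.png',190,130,190,170,4)
E
```

```text
clock: 5.0
position: [0.5772, -0.0265, 0.1779]
ee_rot: [0.834, -0.552, -0.001, 0.0]
ft_force: [-0.3, 0.0, -0.0]
width: 0.0852
[ 0.57718076 -0.02654076  0.17787064] [ 8.33984493e-01 -5.51786972e-01 -8.97787389e-04  4.44735688e-04] [-0.04077862 -0.01105394 -0.00800419] [-0.32793269  0.02676979 -0.01891406] -66.97942462171011 [-1.09350782e-01  4.17310529e-01  1.50954566e+00  3.25120132e-05
  1.21674004e+00  1.05964941e+00]
```

View pics/w3c.png

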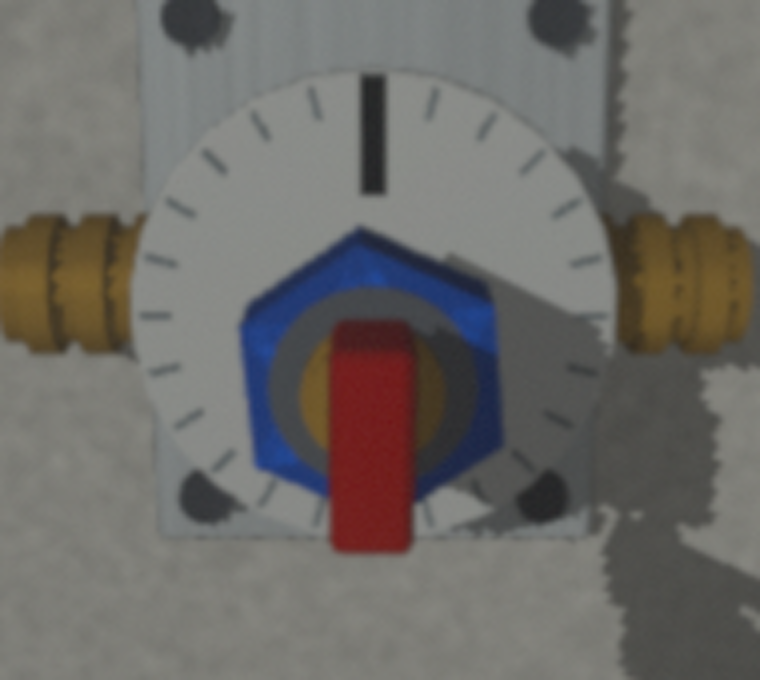

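The image shows the bar parallel to the marks: the mark runs straight down column 374 and the bar's edges run straight down columns 331 and 412. Next I'll swing the wrist back for the nut.

```bash
python3 -m inch '[[[0,0,0],[0,0,-0.18],0],[[0,0,0],[0,0,-0.36],0],[[0,0,0],[0,0,-0.54],0],[[0,0,0],[0,0,-0.72],0],[[0,0,0],[0,0,-0.9],0],[[0,0,0],[0,0,-1.08],0],[[0,0,0],[0,0,-1.26],0],[[0,0,0],[0,0,-1.44],0],[[0,0,0],[0,0,-1.62],0],[[0,0,0],[0,0,-1.7],0]]' && python3 -m inch '[[[0,0,0],[0,0,-0.18],0],[[0,0,0],[0,0,-0.36],0],[[0,0,0],[0,0,-0.54],0],[[0,0,0],[0,0,-0.72],0],[[0,0,0],[0,0,-0.9],0],[[0,0,0],[0,0,-1.08],0],[[0,0,0],[0,0,-1.26],0],[[0,0,0],[0,0,-1.44],0],[[0,0,0],[0,0,-1.55],0],[[0,0,0],[0,0,-1.55],0]]';python3 - <<'E'
from h import *
s=env.sense();print(s['position'],s['ee_rot'],2*np.degrees(np.arctan2(s['ee_rot'][1],s['ee_rot'][0])),s['joint_positions'])
M=env.camera_model('wrist');np.save('M4.npy',M,allow_pickle=True)
cv2.imwrite('pics/w4.png',env.snapshot('wrist')[:,:,::-1])
crop('pics/w4.png','pics/w4c.png',190,130,190,170,4)
E
```

```text
clock: 6.3
position: [0.5773, -0.0266, 0.178]
ee_rot: [0.964, 0.264, -0.001, -0.0]
ft_force: [0.7, -0.2, -0.6]
width: 0.085
clock: 7.55
position: [0.5774, -0.0266, 0.1783]
ee_rot: [0.506, 0.862, -0.0, -0.001]
ft_force: [0.2, -0.0, -0.6]
width: 0.0853
[ 0.57738508 -0.0265847   0.17825138] [ 5.06142911e-01  8.62449258e-01 -3.19798019e-04 -7.27311010e-04] 119.18547725365465 [-1.09379931e-01  4.17153496e-01  1.50882935e+00  1.19787833e-05
  1.21719879e+00 -2.18956309e+00]
```

View pics/w4c.png

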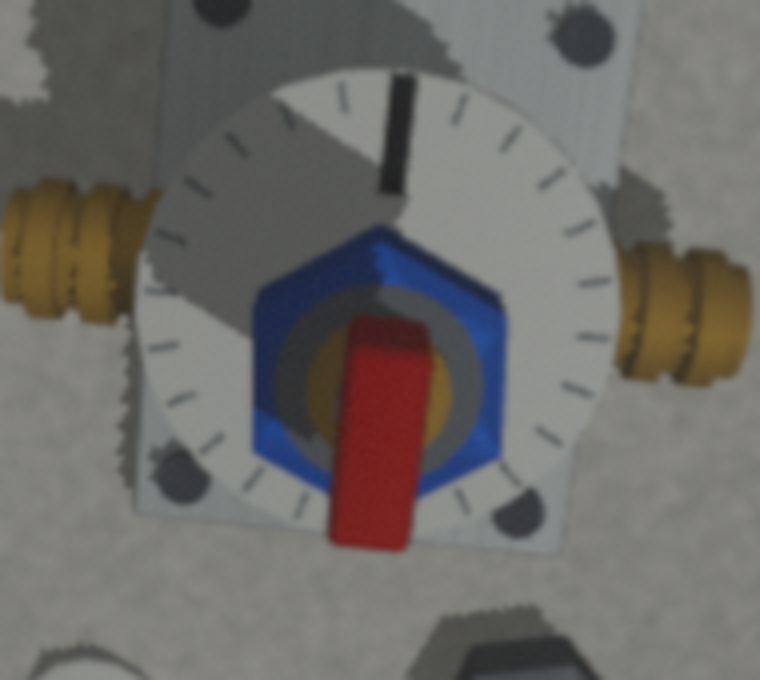

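```bash
python3 -m inch '[[[0.0005,0,0.04],[0,0,0],0],[[0.0005,0,0.08],[0,0,0],0],[[0.0005,0,0.1],[0,0,0],0],[[0.0005,0,0.1],[0,0,0],0],[[0.0005,0,0.1],[0,0,0],110],[[0.0005,0,0.1],[0,0,0],170],[[0.0005,0,0.1],[0,0,0],200],[[0.0005,0,0.1],[0,0,0],200]]' 50;python3 - <<'E'
from h import *
s=env.sense();print(s['position'],s['ee_rot'],2*np.degrees(np.arctan2(s['ee_rot'][1],s['ee_rot'][0])),s['moment'],s['ft_force'])
cv2.imwrite('pics/s5.png',env.snapshot('side')[:,:,::-1])
crop('pics/s5.png','pics/s5c.png',190,150,130,110,6)
E
```

```text
clock: 8.6
position: [0.5776, -0.0259, 0.0804]
ee_rot: [0.506, 0.863, 0.0, 0.0]
ft_force: [-3.1, 2.2, 6.5]
width: 0.0392
[ 0.57762199 -0.02588634  0.0803761 ] [5.05891764e-01 8.62596837e-01 3.61749569e-04 2.99393888e-04] 119.21885752100201 [ 0.41788538  0.67614169 -0.07692015] [-3.07944739  2.24128719  6.49845163]
```

View pics/s5c.png

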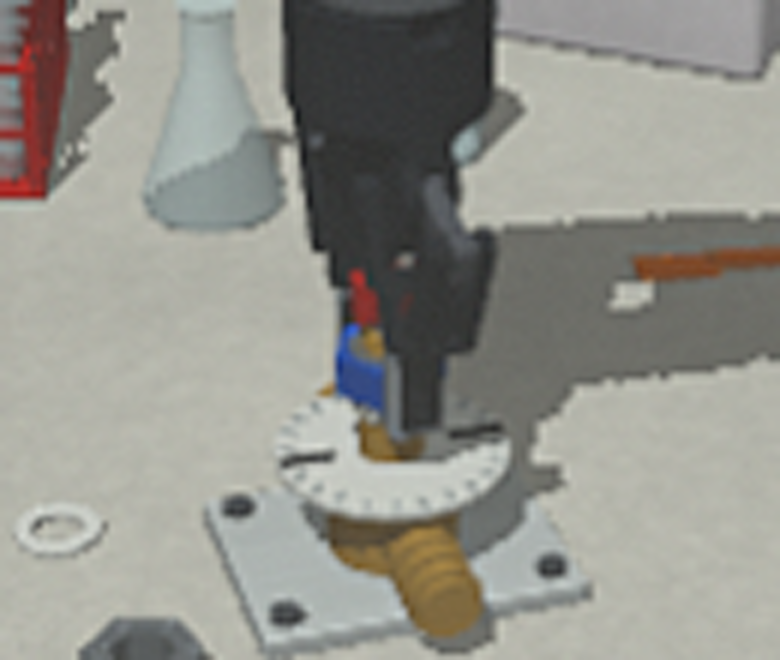

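```bash
cat > r.py <<'E'
from h import *
s=env.sense();print('theta',round(2*np.degrees(np.arctan2(s['ee_rot'][1],s['ee_rot'][0])),2),'q6',round(np.degrees(s['joint_positions'][5]),2),'M',s['moment'].round(3),'tau6',s['tau'][5].round(3),'F',s['ft_force'].round(1),s['position'].round(4))
E
python3 r.py; python3 -m inch '[[[0,0,0.0002],[0,0,0.14],200],[[0,0,0.0004],[0,0,0.28],200],[[0,0,0.0006],[0,0,0.42],200],[[0,0,0.0008],[0,0,0.55],200]]'; python3 r.py;python3 -m inch '[[[0,0,0.0001],[0,0,0.1],200]]'; python3 r.py
```

```text
theta 119.22 q6 -125.44 M [ 0.397  0.612 -0.056] tau6 -0.088 F [-3.9  2.4  7.6] [ 0.5776 -0.0259  0.0804]
clock: 9.15
position: [0.5777, -0.0263, 0.0796]
ee_rot: [0.723, 0.691, 0.0, 0.001]
ft_force: [-2.9, -1.1, 5.6]
width: 0.0389
theta 87.46 q6 -93.68 M [-0.136  0.459  0.073] tau6 -2.017 F [-2.9 -1.1  5.6] [ 0.5777 -0.0263  0.0796]
clock: 9.28
position: [0.5777, -0.0264, 0.0794]
ee_rot: [0.756, 0.655, 0.0, 0.001]
ft_force: [-3.1, -0.6, 6.4]
width: 0.039
theta 81.77 q6 -87.99 M [-0.289  0.472  0.13 ] tau6 -1.336 F [-3.1 -0.6  6.4] [ 0.5777 -0.0264  0.0794]
```

```bash
python3 -m inch '[[[0,0,0.00015],[0,0,0.1],200]]' >/dev/null; python3 r.py;python3 -m inch '[[[0,0,0.00015],[0,0,0.1],200]]'>/dev/null; python3 r.py
```

```text
theta 76.07 q6 -82.29 M [-0.373  0.489  0.03 ] tau6 -1.591 F [-3.3 -1.8  5.5] [ 0.5777 -0.0264  0.0793]
theta 70.34 q6 -76.56 M [-0.407  0.556  0.01 ] tau6 -1.6 F [-3.7 -3.2  6.2] [ 0.5777 -0.0265  0.0791]
```

```bash
python3 -m inch '[[[0,0,0.00015],[0,0,0.1],200]]' >/dev/null; python3 r.py;python3 -m inch '[[[0,0,0.00015],[0,0,0.1],200]]'>/dev/null; python3 r.py
```

```text
theta 64.6 q6 -70.83 M [-0.474  0.613  0.073] tau6 -1.6 F [-3.7 -2.8  6.4] [ 0.5776 -0.0266  0.079 ]
theta 58.87 q6 -65.1 M [-0.614  0.661  0.08 ] tau6 -1.6 F [-3.9 -4.2  5.9] [ 0.5776 -0.0266  0.0788]
```

```bash
python3 -m inch '[[[0,0,0.00015],[0,0,0.1],200]]' >/dev/null; python3 r.py;python3 -m inch '[[[0,0,0.00015],[0,0,0.1],200]]'>/dev/null; python3 r.py
```

```text
theta 53.14 q6 -59.37 M [-0.609  0.784  0.018] tau6 -1.599 F [-3.9 -4.2  6.1] [ 0.5776 -0.0267  0.0787]
theta 47.41 q6 -53.64 M [-0.721  0.794  0.087] tau6 -1.598 F [-4.9 -4.4  6. ] [ 0.5775 -0.0267  0.0785]
```

```bash
python3 -m inch '[[[0,0,0.00015],[0,0,0.1],200]]' >/dev/null; python3 r.py
```

```text
theta 41.68 q6 -47.91 M [-0.767  0.912  0.082] tau6 -1.598 F [-6.2 -4.9  6.9] [ 0.5775 -0.0268  0.0783]
```

```bash
python3 -m inch '[[[0,0,0.00015],[0,0,0.1],200]]' >/dev/null; python3 r.py
```

```text
theta 35.95 q6 -42.18 M [-0.845  0.977  0.149] tau6 -1.598 F [-5.8 -5.2  7.6] [ 0.5774 -0.0268  0.0782]
```

```bash
python3 -m inch '[[[0,0,0.00015],[0,0,0.1],200]]' >/dev/null; python3 r.py
```

```text
theta 30.22 q6 -36.45 M [-0.881  1.057  0.1  ] tau6 -1.599 F [-7.1 -5.5  7.6] [ 0.5773 -0.0269  0.078 ]
```

```bash
python3 -m inch '[[[0,0,0.00015],[0,0,0.1],200]]' >/dev/null; python3 r.py
```

```text
theta 24.49 q6 -30.72 M [-0.889  1.185  0.102] tau6 -1.599 F [-7.4 -5.3  7.7] [ 0.5773 -0.0269  0.0779]
```

```bash
python3 -m inch '[[[0,0,0.00015],[0,0,0.1],200]]' >/dev/null; python3 r.py
```

```text
theta 18.76 q6 -24.99 M [-0.901  1.293  0.068] tau6 -1.599 F [-7.  -5.9  7.7] [ 0.5772 -0.027   0.0777]
```

```bash
python3 -m inch '[[[0,0,0.00015],[0,0,0.1],200]]' >/dev/null; python3 r.py
```

```text
theta 13.03 q6 -19.26 M [-0.947  1.394  0.08 ] tau6 -1.599 F [-8.5 -6.3  7.6] [ 0.5771 -0.027   0.0775]
```

```bash
python3 -m inch '[[[-0.0004,0.0002,0.0002],[0,0,0.1],200]]' >/dev/null; python3 r.py
```

```text
theta 7.3 q6 -13.56 M [-0.435  0.869  0.083] tau6 -1.587 F [-5.5 -3.1  7.3] [ 0.577  -0.027   0.0774]
```

```bash
python3 -m inch '[[[0,0,0.00015],[0,0,0.1],200]]' >/dev/null; python3 r.py
```

```text
theta 1.57 q6 -7.84 M [-0.658  1.218  0.078] tau6 -1.605 F [-6.7 -4.1  8.4] [ 0.5769 -0.027   0.0773]
```

```bash
python3 -m inch '[[[0,0,0.00015],[0,0,0.1],200]]' >/dev/null; python3 r.py
```

```text
theta -4.16 q6 -2.1 M [-0.649  1.307  0.046] tau6 -1.601 F [-8.  -4.   8.3] [ 0.5769 -0.027   0.0771]
```

```bash
python3 -m inch '[[[0,0,0.00015],[0,0,0.1],200]]' >/dev/null; python3 r.py
```

```text
theta -9.89 q6 3.63 M [-0.617  1.347  0.107] tau6 -1.602 F [-9.1 -3.9  9.2] [ 0.5768 -0.027   0.0769]
```

```bash
python3 -m inch '[[[0,0,0.00015],[0,0,0.1],200]]' >/dev/null; python3 r.py
```

```text
theta -15.62 q6 9.36 M [-0.521  1.477  0.037] tau6 -1.602 F [-9.1 -4.3  9.5] [ 0.5767 -0.027   0.0768]
```

```bash
python3 -m inch '[[[0,0,0.00015],[0,0,0.1],200]]' >/dev/null; python3 r.py
```

```text
theta -21.34 q6 15.08 M [-0.55   1.604  0.078] tau6 -1.603 F [-10.5  -2.9  10.2] [ 0.5767 -0.0269  0.0766]
```

```bash
python3 -m inch '[[[-0.0003,0,0.00015],[0,0,0.1],200]]' >/dev/null; python3 r.py
```

```text
theta -27.07 q6 20.82 M [-0.68   1.121  0.085] tau6 -1.607 F [-7.  -4.9  8.7] [ 0.5766 -0.0269  0.0765]
```

```bash
python3 -m inch '[[[0,0,0.00015],[0,0,0.1],200]]' >/dev/null; python3 r.py
```

```text
theta -32.81 q6 26.55 M [-0.485  1.439  0.102] tau6 -1.603 F [-7.9 -2.9  9.3] [ 0.5765 -0.0269  0.0764]
```

```bash
python3 -m inch '[[[0,0,0.00015],[0,0,0.1],200]]' >/dev/null; python3 r.py
```

```text
theta -38.53 q6 32.28 M [-0.472  1.456  0.095] tau6 -1.604 F [-8.3 -2.5  9.1] [ 0.5764 -0.0268  0.0762]
```

```bash
python3 -m inch '[[[0,0,0.00015],[0,0,0.1],200]]'|tail -1; python3 r.py
```

```text
width: 0.0393
theta -44.26 q6 38.01 M [-0.406  1.533  0.066] tau6 -1.605 F [-9.7 -1.8 10.1] [ 0.5764 -0.0268  0.076 ]
```

```bash
python3 -m inch '[[[0,0,0.00015],[0,0,0.1],200]]' >/dev/null; python3 r.py
```

```text
theta -49.99 q6 43.74 M [-0.391  1.621  0.079] tau6 -1.607 F [-10.4  -2.    9.8] [ 0.5763 -0.0267  0.0759]
```

```bash
python3 -m inch '[[[0,0,0.0001],[0,0,0.07],200]]' >/dev/null; python3 r.py
```

```text
theta -53.97 q6 47.72 M [-0.348  1.609  0.109] tau6 -0.835 F [-10.8  -3.7  10.5] [ 0.5763 -0.0267  0.0758]
```

```bash
python3 -m inch '[[[0,0,0.0001],[0,0,0.07],200]]' >/dev/null; python3 r.py
```

```text
theta -57.95 q6 51.7 M [-0.395  1.737  0.169] tau6 -1.012 F [-10.3  -2.5  10.5] [ 0.5763 -0.0267  0.0757]
```

```bash
python3 - <<'E'
from h import *
cv2.imwrite('pics/s6.png',env.snapshot('side')[:,:,::-1])
crop('pics/s6.png','pics/s6c.png',215,170,80,70,9)
E
python3 -m inch '[[[0,0,0.0001],[0,0,0.07],200]]' >/dev/null; python3 r.py
```

```text
theta -61.91 q6 55.66 M [-0.297  1.838  0.294] tau6 -1.335 F [-11.1  -2.5  11.9] [ 0.5763 -0.0267  0.0756]
```

View pics/s6c.png

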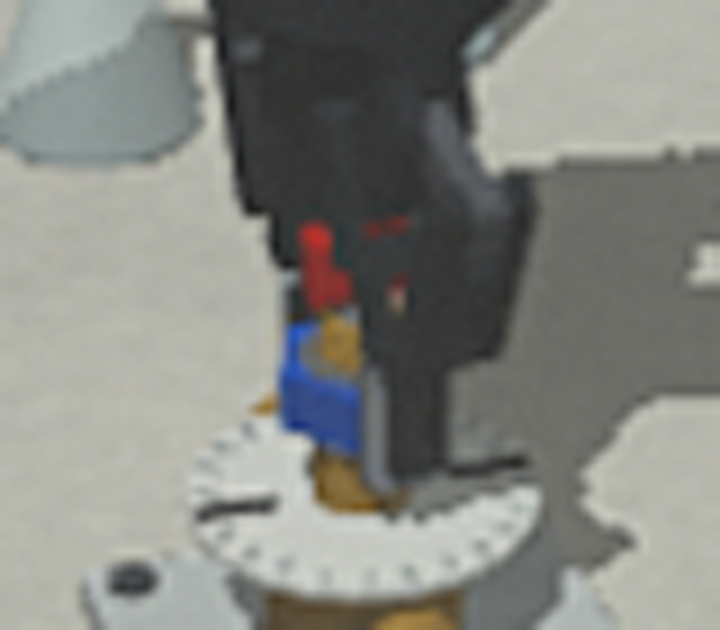

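```bash
python3 -m inch '[[[0,0,0.0001],[0,0,0.05],200]]' >/dev/null; python3 r.py
```

```text
theta -64.79 q6 58.54 M [-0.447  2.018  0.34 ] tau6 -0.33 F [-11.2  -3.6  12.1] [ 0.5762 -0.0268  0.0756]
```

```bash
python3 -m inch '[[[0,0,0.0001],[0,0,0.05],200]]' |tail -1; python3 r.py
```

```text
width: 0.0391
theta -67.63 q6 61.39 M [-0.364  2.088  0.478] tau6 -0.384 F [-13.   -4.7  12.3] [ 0.5762 -0.0268  0.0755]
```

```bash
python3 - <<'E'
from h import *
cv2.imwrite('pics/w7.png',env.snapshot('wrist')[:,:,::-1])
crop('pics/w7.png','pics/w7c.png',150,200,270,200,2.9)
cv2.imwrite('pics/s7.png',env.snapshot('side')[:,:,::-1])
crop('pics/s7.png','pics/s7c.png',215,170,80,70,9)
E
python3 r.py
```

```text
theta -67.63 q6 61.38 M [-0.315  2.038  0.207] tau6 0.93 F [-12.9  -4.9  12.7] [ 0.5762 -0.0268  0.0755]
```

View pics/w7c.png

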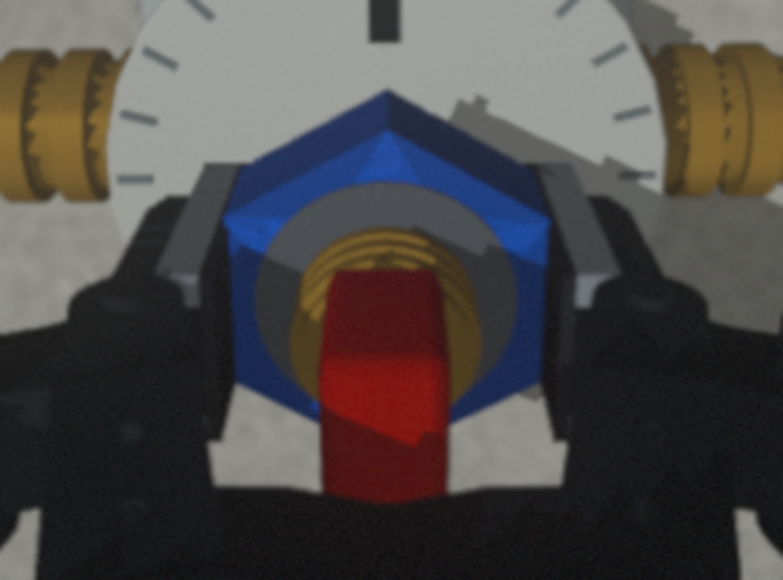

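View pics/s7c.png

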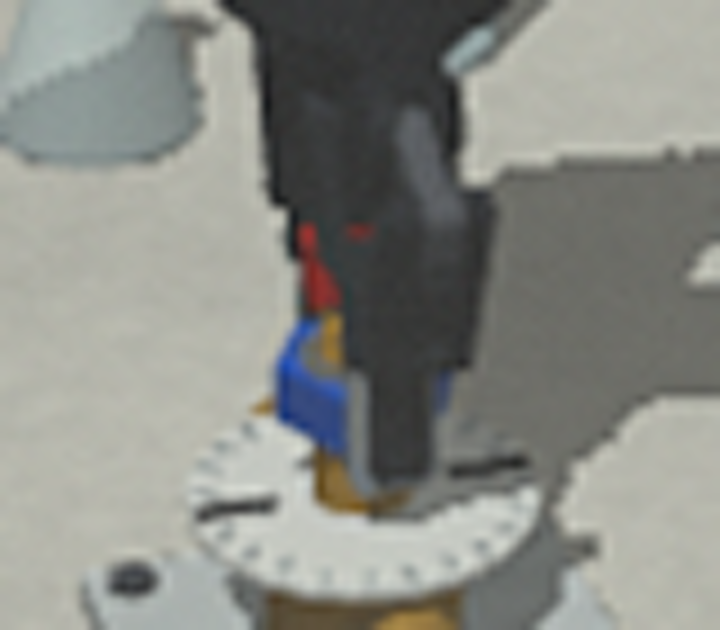

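The nut sits square in the pads, with vertices at (225,215) and (550,218), so it turns with the tool. Torque rose from 0.08 N m starting at θ≈-56°. I'm aiming for θ≈-76.5°, about 20° past contact.

```bash
python3 -m inch '[[[0,0,0.0001],[0,0,0.05],200]]'|tail -1; python3 r.py
```

```text
width: 0.0391
theta -70.46 q6 64.21 M [-0.273  2.2    0.485] tau6 -0.719 F [-14.   -3.1  13.3] [ 0.5761 -0.0268  0.0755]
```

```bash
python3 -m inch '[[[0,0,0.0001],[0,0,0.05],200]]' |tail -1; python3 r.py
```

```text
width: 0.0392
theta -73.36 q6 67.11 M [-0.236  2.276  0.491] tau6 -0.368 F [-14.2  -4.2  15. ] [ 0.5761 -0.0268  0.0754]
```

```bash
python3 -m inch '[[[0,0,0.0001],[0,0,0.05],200]]' |tail -1; python3 r.py
```

```text
width: 0.0392
theta -76.22 q6 69.98 M [-0.188  2.373  0.429] tau6 -0.349 F [-14.9  -3.6  16.2] [ 0.5761 -0.0267  0.0753]
```

```bash
python3 -m inch '[[[0,0,0],[0,0,0],0],[[0,0,0],[0,0,0],0],[[0,0,0],[0,0,0],0],[[0,0,0],[0,0,0],0],[[0,0,-0.05],[0,0,0],0],[[0,0,-0.1],[0,0,0],0],[[0,0,-0.1],[0,0,0],0],[[0,0,-0.1],[0,0,0],0]]';  python3 r.py
python3 - <<'E'
from h import *
M=env.camera_model('wrist');np.save('M8.npy',M,allow_pickle=True)
cv2.imwrite('pics/w8.png',env.snapshot('wrist')[:,:,::-1])
crop('pics/w8.png','pics/w8c.png',190,130,190,170,4)
E
```

```text
clock: 14.3
position: [0.5765, -0.0263, 0.1734]
ee_rot: [0.787, -0.617, -0.0, 0.0]
ft_force: [0.4, -0.3, -1.7]
width: 0.0854
theta -76.14 q6 69.9 M [-0.032  0.038 -0.034] tau6 -0.001 F [ 0.4 -0.3 -1.7] [ 0.5765 -0.0263  0.1734]
```

View pics/w8c.png

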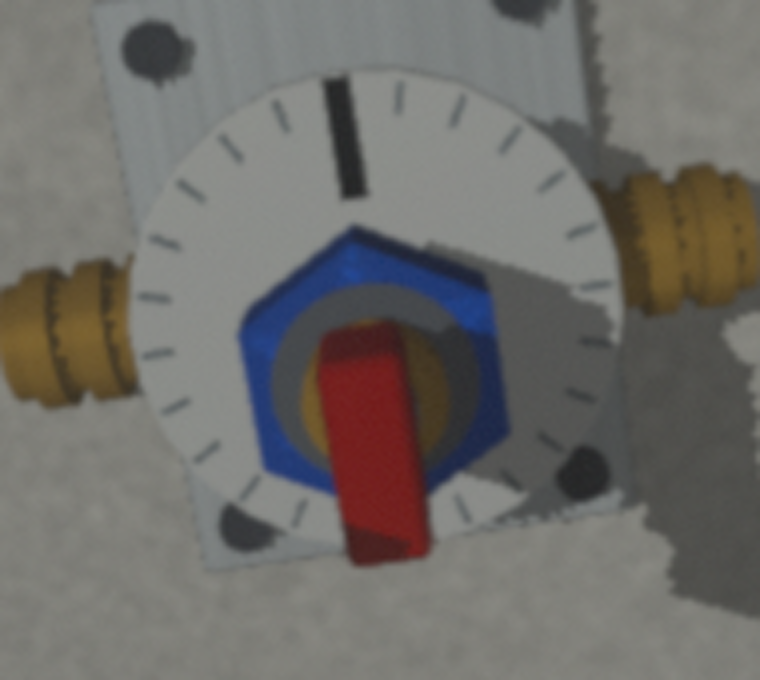

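Run:
```python
from h import *
ang=lambda d:np.degrees(np.arctan2(d[1],d[0]))
def T(Mf,x0,y0,k):
    M=np.load(Mf,allow_pickle=True).item()
    return lambda c,z: atz('wrist',((c[0]+.5)/k-.5+x0,(c[1]+.5)/k-.5+y0),z,M)
t=T('M8.npy',190,130,4)
print('mark',ang(t((325,80),.054)-t((343,198),.054)),ang(t((348,78),.054)-t((367,196),.054)))
print('bar',ang(t((320,365),.131)-t((348,560),.131)),ang(t((405,355),.131)-t((430,550),.131)))
for z in(.095,.097): print('nut flats',ang(t((240,335),z)-t((265,468),z)),ang(t((495,320),z)-t((510,435),z)),'vert',ang(t((510,435),z)-t((240,335),z))%60)
t=T('M3.npy',190,130,4)
print('w3 mark',ang(t((362,75),.054)-t((362,195),.054)),'bar',ang(t((331,350),.131)-t((331,550),.131)),ang(t((412,350),.131)-t((412,550),.131)))
z=.099;print('w3 nut',ang(t((241,323),z)-t((256,467),z)),ang(t((495,320),z)-t((502,440),z)),'vert',ang(t((502,440),z)-t((241,323),z))%60)
t=T('M4.npy',190,130,4)
print('w4 nut',ang(t((254,310),z)-t((254,452),z)),ang(t((505,322),z)-t((500,455),z)),'vert',ang(t((500,455),z)-t((254,310),z))%60)
```

```text
mark 22.155017683939004 22.86131622359131
bar 21.137877947575888 21.239806256288716
nut flats 22.75860530668737 22.35746484255549 vert 22.70497286004928
nut flats 22.75860530668743 22.357464842555437 vert 22.704972860049153
w3 mark 22.922637914707803 bar 22.56844657098615 23.460705765952113
w3 nut 27.36787606401636 27.57558743480063 vert 27.933299811607483
w4 nut -152.0701619958869 -151.4749050036499 vert 27.57156035847092
```

```bash
python3 -c "
from h import *
for n,a in (('w3',1),('w4',1),('w8',1)):
    crop(f'pics/{n}.png',f'pics/{n}d.png',240,180,90,80,8)
"
```

```text
(no output)
```

View pics/w8d.png

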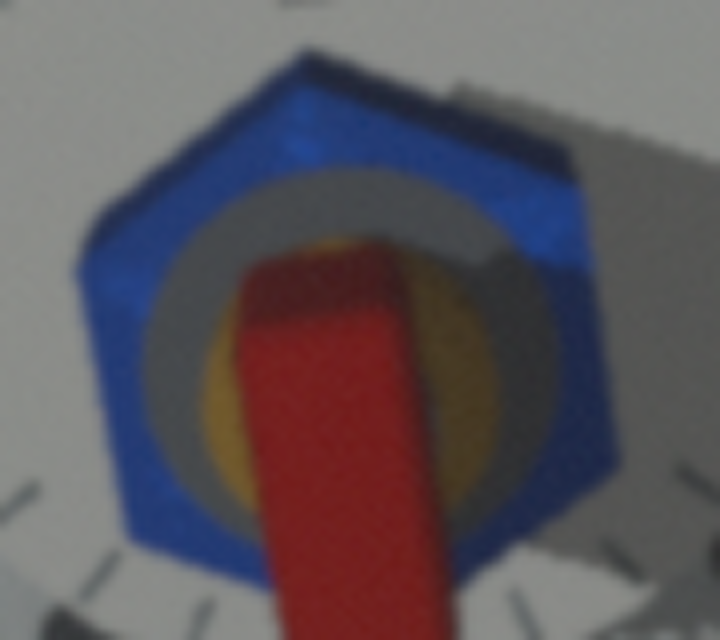

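View pics/w4d.png

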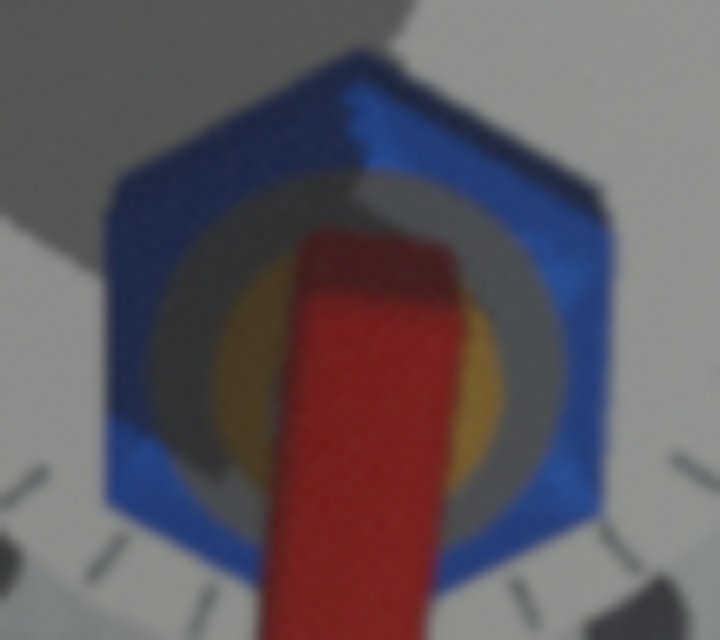

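```bash
python3 -c "
from h import *
crop('pics/w7.png','pics/w7d.png',215,220,135,135,5.8)
"
```

```text
(no output)
```

View pics/w7d.png

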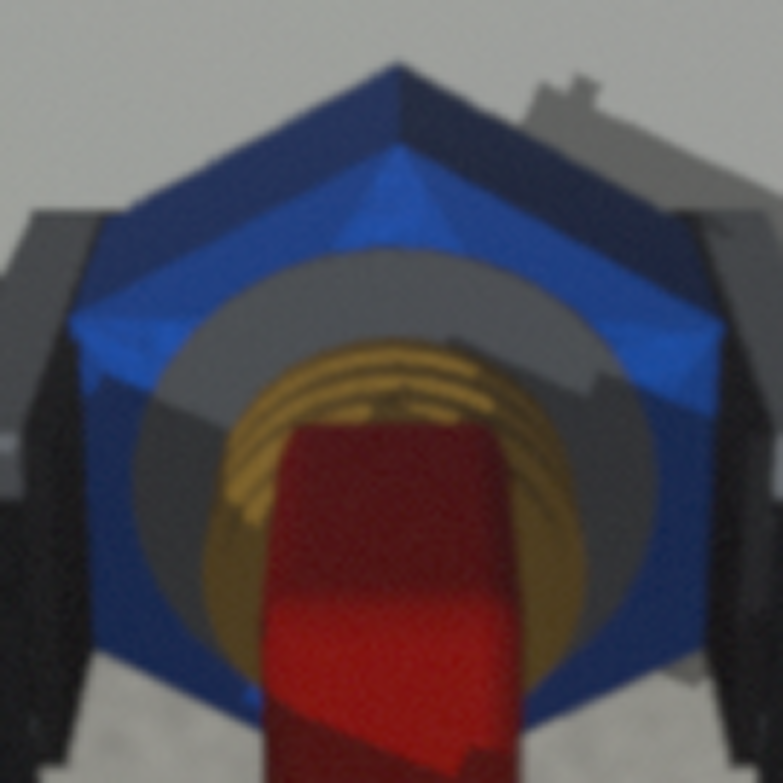

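```bash
python3 -m inch '[[[0,0,0],[0,0,-0.16],0],[[0,0,0],[0,0,-0.16],0],[[0,0,0],[0,0,-0.16],0]]' >/dev/null; python3 r.py
python3 - <<'E'
from h import *
M=env.camera_model('wrist');np.save('M9.npy',M,allow_pickle=True)
cv2.imwrite('pics/w9.png',env.snapshot('wrist')[:,:,::-1])
crop('pics/w9.png','pics/w9c.png',230,145,110,130,6)
E
```

```text
theta -67.17 q6 60.92 M [-0.013  0.082  0.023] tau6 -0.087 F [0.6 0.3 0.3] [ 0.5766 -0.0263  0.1734]
```

View pics/w9c.png

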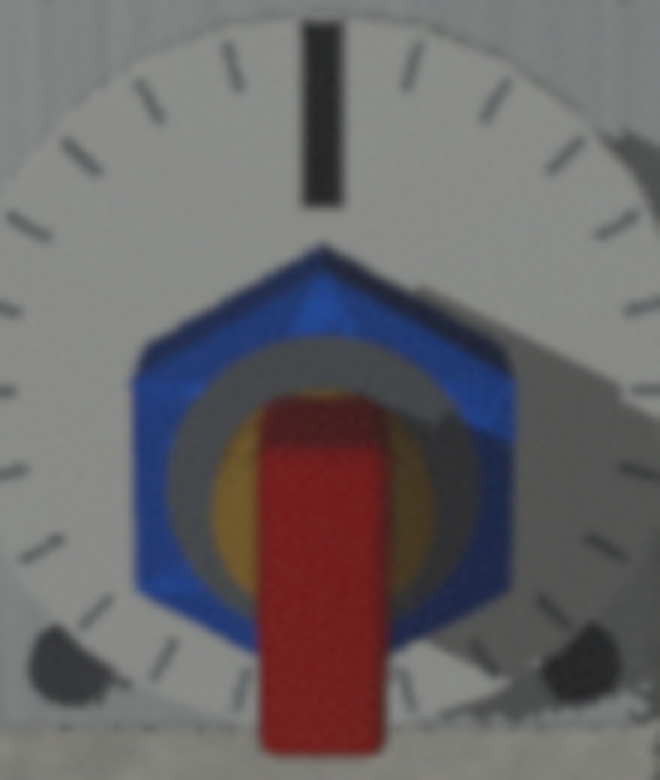

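The bar is still parallel to the mark. The nut is now square with the tool at θ≈-67°, about 9° less than the tool reached, so it either slipped in the pads or was dragged back on release. I'll regrip it harder and check it while it's held.

```bash
python3 -m inch '[[[0,0,0.04],[0,0,0],0],[[0,0,0.08],[0,0,0],0],[[0,0,0.098],[0,0,0],0],[[0,0,0.098],[0,0,0],0],[[0,0,0.098],[0,0,0],110],[[0,0,0.098],[0,0,0],170],[[0,0,0.098],[0,0,0],200],[[0,0,0.098],[0,0,0],200],[[0,0,0.098],[0,0,0],200]]' 90;python3 r.py
python3 - <<'E'
from h import *
cv2.imwrite('pics/w10.png',env.snapshot('wrist')[:,:,::-1])
crop('pics/w10.png','pics/w10d.png',150,200,270,200,2.9)
E
```

```text
clock: 15.9
position: [0.5772, -0.0262, 0.0774]
ee_rot: [0.834, -0.552, 0.001, -0.0]
ft_force: [-3.9, 2.0, 7.1]
width: 0.0384
theta -66.98 q6 60.74 M [0.344 0.533 0.019] tau6 -0.01 F [-3.9  2.   7.1] [ 0.5772 -0.0262  0.0774]
```

View pics/w10d.png

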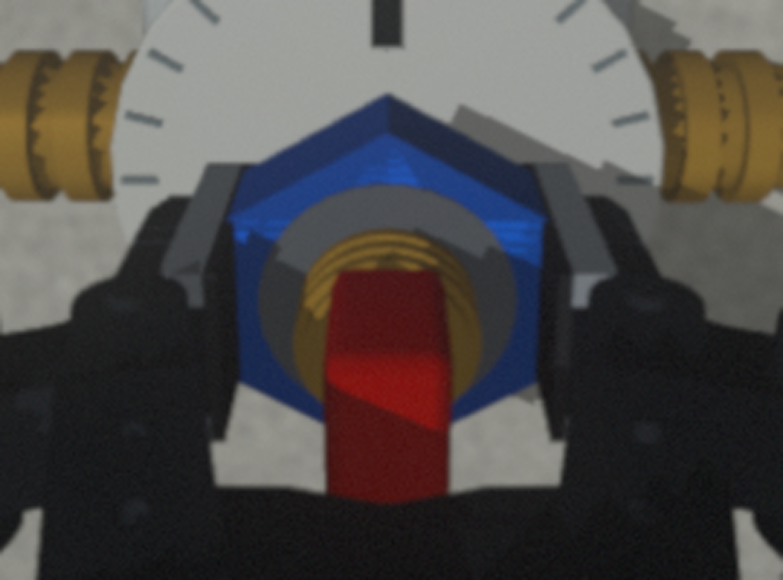

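```bash
python3 -m inch '[[[0,0,0],[0,0,0.05],200]]' |tail -1; python3 r.py;  python3 -m inch '[[[0,0,0.0001],[0,0,0.05],200]]' |tail -1; python3 r.py
python3 - <<'E'
from h import *
cv2.imwrite('pics/w11.png',env.snapshot('wrist')[:,:,::-1])
crop('pics/w11.png','pics/w11d.png',150,200,270,200,2.9)
E
python3 r.py
```

```text
width: 0.0388
theta -69.88 q6 63.64 M [0.188 0.604 0.238] tau6 -1.013 F [-3.6  0.1  7.7] [ 0.5772 -0.0263  0.0774]
width: 0.0382
theta -72.78 q6 66.54 M [0.095 0.809 0.297] tau6 -0.505 F [-4.9  0.1  8.8] [ 0.5771 -0.0263  0.0773]
theta -72.93 q6 66.69 M [0.26  0.646 0.266] tau6 -0.182 F [-3.7  0.8  8.5] [ 0.5771 -0.0263  0.0773]
```

View pics/w11d.png

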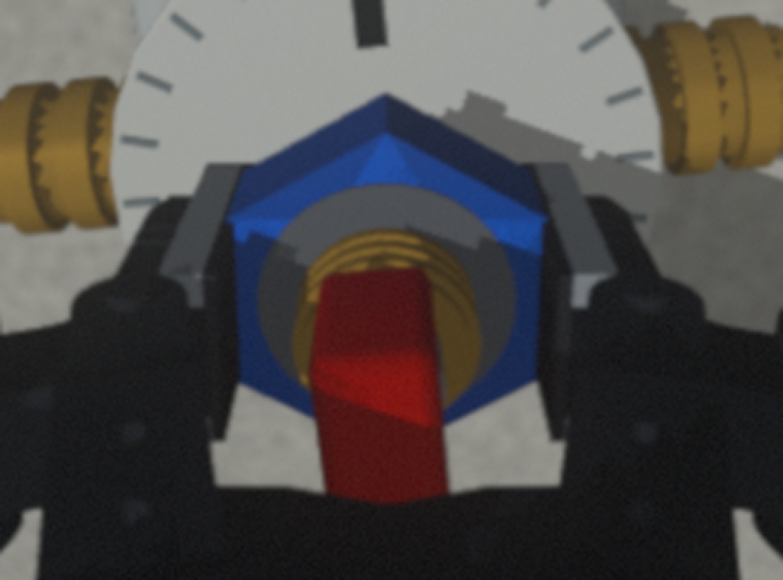

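```bash
python3 -m inch '[[[0,0,0],[0,0,0],200]]' |tail -1; python3 r.py;  python3 -m inch '[[[0,0,0.0001],[0,0,0.05],200]]' |tail -1; python3 r.py; python3 -m inch '[[[0,0,0],[0,0,0],200],[[0,0,0],[0,0,0],200]]' |tail -1; python3 r.py
```

```text
width: 0.0387
theta -72.71 q6 66.47 M [0.218 0.7   0.176] tau6 0.266 F [-3.9  0.3  9.5] [ 0.5771 -0.0263  0.0773]
width: 0.0384
theta -75.59 q6 69.36 M [0.055 0.892 0.41 ] tau6 -0.809 F [-4.6 -1.   9.9] [ 0.5771 -0.0264  0.0772]
width: 0.0388
theta -75.56 q6 69.32 M [0.139 0.767 0.243] tau6 0.251 F [-4.9 -0.1  8.8] [ 0.5771 -0.0264  0.0772]
```

```bash
python3 -m inch '[[[0,0,0],[0,0,-0.05],200],[[0,0,0],[0,0,-0.05],200]]' |tail -1; python3 r.py
python3 - <<'E'
from h import *
cv2.imwrite('pics/w12.png',env.snapshot('wrist')[:,:,::-1])
crop('pics/w12.png','pics/w12d.png',150,200,270,200,2.9)
E
python3 r.py
```

```text
width: 0.0387
theta -72.65 q6 66.41 M [0.182 0.831 0.328] tau6 -0.089 F [-5.   0.2 10.3] [ 0.5771 -0.0263  0.0773]
theta -72.68 q6 66.44 M [0.205 0.748 0.344] tau6 0.207 F [-5.8  1.1 10.2] [ 0.5771 -0.0263  0.0773]
```

View pics/w12d.png

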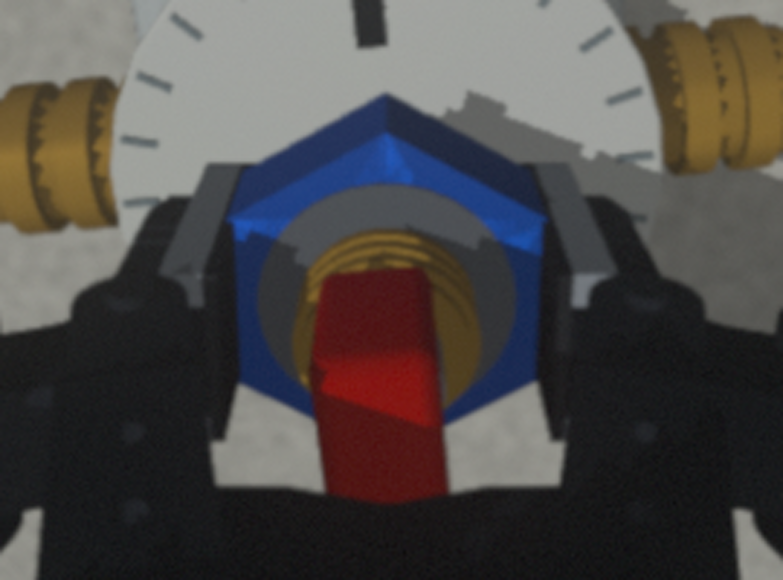

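```bash
python3 -m inch '[[[0,0,0],[0,0,0],110],[[0,0,0],[0,0,0],110]]' |tail -1; python3 r.py
python3 - <<'E'
from h import *
cv2.imwrite('pics/w13.png',env.snapshot('wrist')[:,:,::-1])
crop('pics/w13.png','pics/w13d.png',150,200,270,200,2.9)
E
```

```text
width: 0.0481
theta -72.72 q6 66.46 M [-0.023  0.013 -0.057] tau6 -0.0 F [-0.2  0.  -0.8] [ 0.5769 -0.0264  0.076 ]
```

View pics/w13d.png

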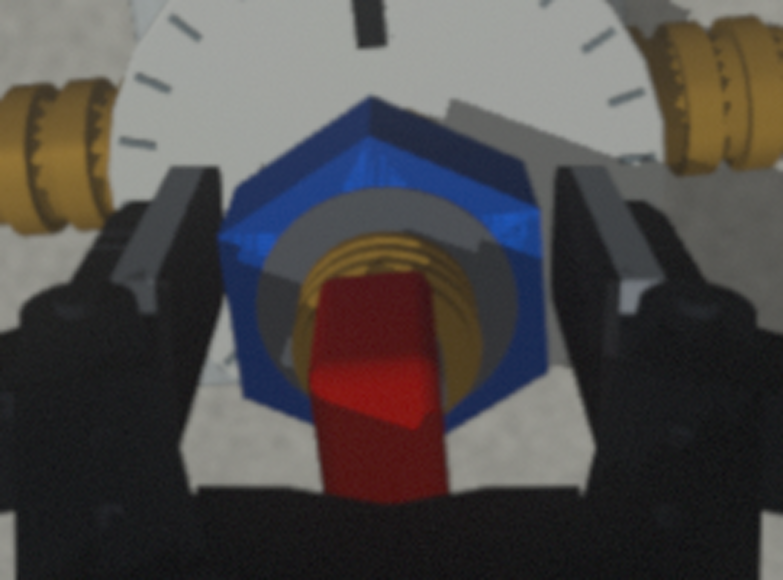

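On release the nut springs back about 6–9° elastically, both times to θ≈-67°, which is only about 11° past contact. I'll realign, regrip and go to θ≈-83° (peak ≈28° past contact), which should leave it at about -74°, ≈18–19° past.

```bash
python3 -m inch '[[[0,0,0],[0,0,0],70],[[0,0,0],[0,0,-0.095],70],[[0,0,0],[0,0,-0.095],130],[[0,0,0],[0,0,-0.095],200],[[0,0,0],[0,0,-0.095],200],[[0,0,0],[0,0,-0.095],200]]' 90|tail -1; python3 r.py;python3 -m inch '[[[0,0,0],[0,0,0.07],200],[[0,0,0],[0,0,0.14],200]]' |tail -1; python3 r.py; python3 -m inch '[[[0,0,0.0001],[0,0,0.06],200]]' |tail -1; python3 r.py
```

```text
width: 0.0384
theta -67.32 q6 61.06 M [0.125 0.398 0.074] tau6 0.02 F [-2.  -0.8  6.2] [ 0.5769 -0.0263  0.0762]
width: 0.0386
theta -75.43 q6 69.19 M [-0.083  0.398  0.463] tau6 -0.738 F [-1.6 -2.5  4.3] [ 0.5768 -0.0265  0.0761]
width: 0.0383
theta -78.86 q6 72.62 M [0.016 0.475 0.482] tau6 -0.401 F [-3.7 -2.2  6.3] [ 0.5768 -0.0265  0.0761]
```

```bash
python3 -m inch '[[[0,0,0.0001],[0,0,0.04],200]]' |tail -1; python3 r.py; python3 -m inch '[[[0,0,0.0001],[0,0,0.03],200]]' |tail -1; python3 r.py;python3 -m inch '[[[0,0,0],[0,0,0],70],[[0,0,0],[0,0,0],70],[[0,0,0],[0,0,0],0],[[0,0,0],[0,0,0],0],[[0,0,-0.05],[0,0,0],0],[[0,0,-0.1],[0,0,0.0],0],[[0,0,-0.1],[0,0,-0.15],0],[[0,0,-0.1],[0,0,-0.15],0],[[0,0,-0.1],[0,0,-0.15],0]]';  python3 r.py
python3 - <<'E'
from h import *
M=env.camera_model('wrist');np.save('M14.npy',M,allow_pickle=True)
cv2.imwrite('pics/w14.png',env.snapshot('wrist')[:,:,::-1])
crop('pics/w14.png','pics/w14c.png',230,145,110,130,6)
E
```

```text
width: 0.0385
theta -81.12 q6 74.88 M [0.095 0.635 0.536] tau6 0.008 F [-2.5 -1.6  6.3] [ 0.5768 -0.0266  0.076 ]
width: 0.0387
theta -82.82 q6 76.57 M [0.008 0.605 0.444] tau6 0.083 F [-4.  -1.7  7. ] [ 0.5768 -0.0265  0.076 ]
clock: 19.85
position: [0.5765, -0.0263, 0.1749]
ee_rot: [0.797, -0.604, -0.001, 0.0]
ft_force: [-0.1, 0.1, -0.3]
width: 0.0855
theta -74.32 q6 68.07 M [-0.035  0.013 -0.026] tau6 -0.081 F [-0.1  0.1 -0.3] [ 0.5765 -0.0263  0.1749]
```

View pics/w14c.png

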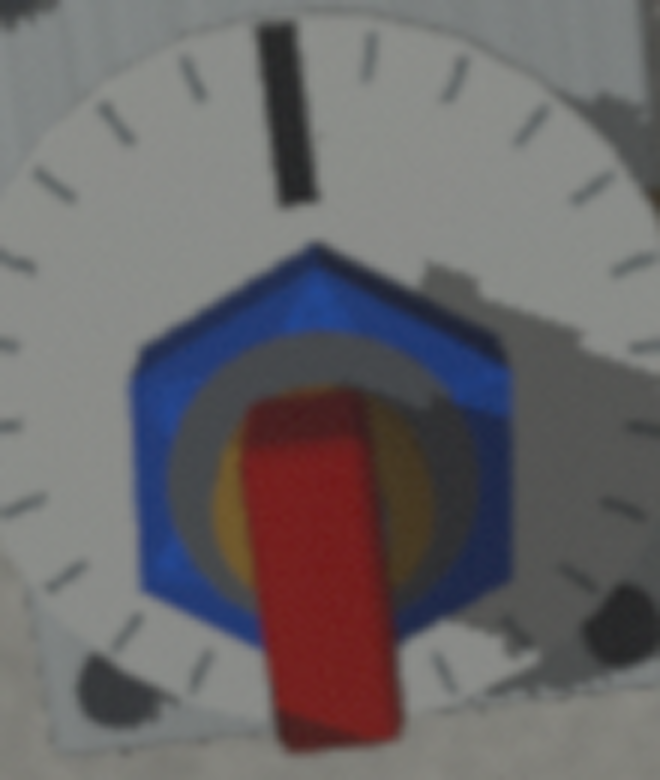

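```bash
python3 -m inch '[[[0,0,0],[0,0,-0.125],0],[[0,0,0],[0,0,-0.125],0],[[0,0,0],[0,0,-0.125],0],[[0,0,0],[0,0,-0.125],0]]'|head -1;  python3 r.py
python3 - <<'E'
from h import *
M=env.camera_model('wrist');np.save('M15.npy',M,allow_pickle=True)
cv2.imwrite('pics/w15.png',env.snapshot('wrist')[:,:,::-1])
crop('pics/w15.png','pics/w15c.png',230,145,110,130,6)
cv2.imwrite('pics/top15.png',env.snapshot('top')[:,:,::-1])
E
```

```text
clock: 20.4
theta -67.08 q6 60.84 M [ 0.017 -0.025  0.014] tau6 0.051 F [-0.6  0.2  0.3] [ 0.5768 -0.0263  0.1755]
```

View pics/w15c.png

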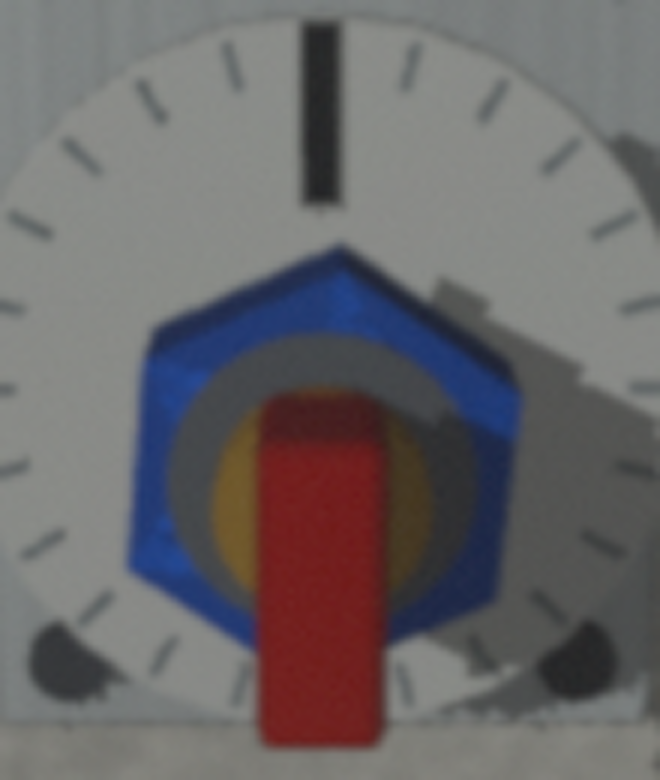

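View pics/top15.png

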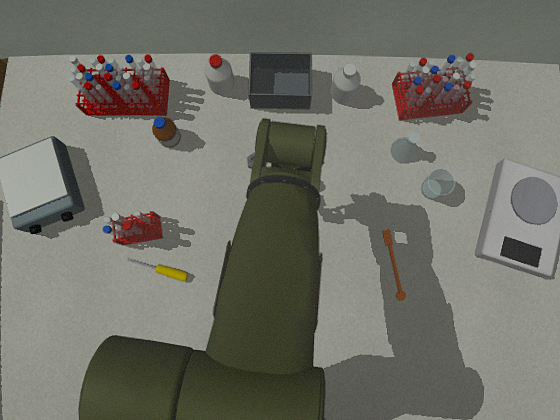

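```bash
python3 -m inch '[[[0,0,-0.05],[0,0,0],0],[[0,0,-0.06],[0,0,0],0],[[0,0,-0.06],[0,0,0],0],[[0,0,-0.06],[0,0,0],0]]'
python3 - <<'E'
from h import *
cv2.imwrite('pics/w16.png',env.snapshot('wrist')[:,:,::-1])
print(env.sense()['clock'],env.close_job())
E
```

```text
clock: 21.0
position: [0.5764, -0.0263, 0.2343]
ee_rot: [0.834, -0.552, -0.001, 0.0]
ft_force: [-0.2, -0.0, -0.4]
width: 0.0855
the job is handed in; nothing more can be done
21.05 None
```

View pics/w16.png

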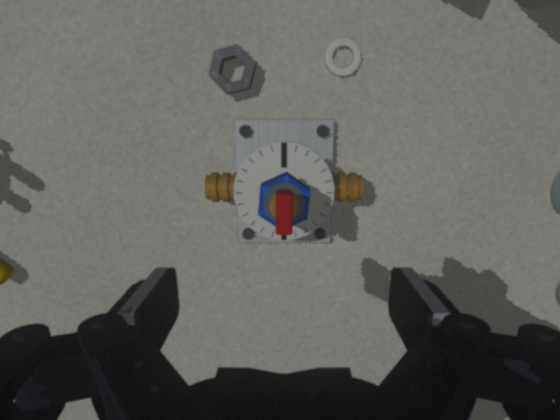

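The bar is on the marks and the nut is snugged against the washer, at roughly 18° past first contact. I handed the job in at 21 s with the gripper open and clear, touching nothing.

- **Bar:** I turned it clockwise about 34.5°. In the last close-up it runs parallel to the marks, within about 1°. One angled view during the work put it 1–1.5° off, but the straight-on pictures before and after that did not.
- **Contact:** I ran the nut down about 175° until the torque rose from about 0.08 N m towards a plateau near 0.48 N m. The rise was gradual, so I place first contact at a tool angle of about -55.5°, give or take 1.5°.
- **Spring-back:** After my first pass the nut came back about 9° when released, leaving it only about 11° past contact. I regripped it and turned on until it was about 27° past contact. After release it settled at about -73.4° and held there for the half second or so until the next picture.
- **Uncertainty:** The 18° depends on that contact estimate. The latest contact the 0.7 to 3.1 rad range allows would make it about 15°.
- **Bench:** In the last pictures nothing looked disturbed. The spare nut and washer were seen only by the wrist camera, because the arm hid that area from above.

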